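Put a decorated cup to dry under the lamp

ROBOT

A 6-joint arm with a two-finger parallel gripper is mounted at the origin on the work surface. World frame = base frame: x ahead of the robot, y to its left, z up, the work surface at z = 0. Lengths are in m, angles in rad, forces in N, time in s.
With the tool pointing down it reaches from about 0.35 to 0.95 m from the base axis. Payload 17.4 kg.
Tool frame: the origin (TCP) lies at the very end of the fingers, on their centre line; the grasp point (between the pads) lies 19 mm behind it; z points along the fingers, y is the line along which they close (so a half turn about z gives the same grasp; the last joint's range is limited). The gripper opens to 93 mm and grips with 3 to 60 N. Pads are 15 mm wide; open, the fingers measure 128 mm over their backs; the gripper's body (75 mm by 188 mm) begins 65 mm behind the grasp point.
Start: joints at [1.312, 0.116, 1.442, -0, 1.584, -0.038], TCP at [0.148, 0.659, 0.219] pointing down, gripper open.
Joint ranges: [-2.83, 2.83], [-0.83, 2.19], [0.07, 2.5], [-1.14, 4.28], [0.01, 3], [-2.97, 2.97]. Speed limits (rad/s): [1.89, 1.89, 2.22, 3.14, 3.14, 3.14].

INTERFACE

Orientations are given as a unit quaternion [x, y, z, w].
In Python, from cell import sensors, vision, order gives the robot as it stands. The module is installed in compiled form; this text tells all that it offers.
- The arm moves only by the shell command python3 -m jog 'ROWS' [OPENING] [FORCE]. ROWS is JSON, a list of rows, each a list of 2 entries, a list of its own where there are three numbers: the shift along the world's x, y, z in m, then the turn about the world's z in degrees. In form: [[[x, y, z], spin], ...]. A call has 1 to 12 rows; each row shifts and turns the commanded pose from where the row before left it; what a row does not reach is not made up. A row lasts 1/12 s, in which the tool goes at most 41.7 mm and 7.16 degrees, less where a joint would pass 70% of its speed; a pose out of reach is approached as far as the arm can. A call is refused whole if a number of a shift passes 0.0417 or a number of a turn 7.16, either way. A call with a gripper value outside its range is refused whole. OPENING is the finger opening in m, from 0 to 0.093, set as the call begins (- or left out, the last holds). The fingers move at their own pace and stop on an object; FORCE is the grip in N (left out, the last holds). Time passes only in rows, so rows that do not move let the fingers close. It gives the time, the measured TCP pose, the force, the opening and the grip force at its end, in the units of the state.
- sensors.get_state(): the state, without advancing time (a new reading comes with each control period).
- vision.read_camera(name): name is "side" or "top" or "wrist"; returns a dict with "img" (420x560x3 uint8, blue, green, red), "range_z" (420x560 float32, m along the optical axis (not along the pixel's ray), 0 where there is no reading), "fx", "fy", "cx", "cy" (pixels), "pose" (4x4, takes a point from camera to world coordinates); the wrist camera has in their place "hand_eye" (4x4, takes a point from camera to tool coordinates, whose origin is the TCP and whose axes are the flange's). Camera axes: x right, y down, z forward; pixel columns grow to the right and rows downward; lengths in m; the calibration is good to about 2 mm. A picture is of the moment at which its call begins: read the wrist's pose just before it.
- order.finish_job(): hands the job in; it is judged then, once.
Trained networks look in the newest picture that a camera, given by its name, has taken for a name from the list of things; names that differ only in an ending like _2 or _b are one class to them, and where a whole thing is asked for, a point or a joint stands for the part that bears it (a point fixed in the world has none). Each returns a list of dicts, best first, with "conf" (0 to 1); they miss things now and then, are a little off and sometimes report something else, mostly with a low value. They report only what shows in the picture. A call takes as long as a camera call. They do not tell look-alikes from the thing itself.
- vision.recognise(target, camera): "location" ([x, y, z] in m, in world coordinates, good to about 4 mm: the middle of the surface that is visible of it).
- vision.spot_point(target, camera): "location" ([x, y, z] in m, in world coordinates, good to about 4 mm: a listed point, or the origin of a listed thing).
The state is a dict: "clock": time; "joints": joint angles; "qvel": joint speeds; "joint_efforts": joint torques, N m; "tcp_pos": TCP position; "ee_rot": TCP orientation; "contact_force": force on the tool from outside, world axes, zero at the start; "torque": the same for the moment, N m; "grip_width": finger opening in m; "grip_force": force on a finger pad.
Only numpy, scipy, OpenCV 4.12 (cv2) and the standard library are available. Lean on these libraries where they do the work, as an engineer would, in place of code of your own. Each camera call takes 0.05 s, during which the arm holds its last target. There are 200 camera calls.

TASK

First raise the folded lamp head of the drying lamp to 50 degrees, so that it lies in line with the fixed slanting gauge arm at its side, and let it go there. Then take the cup out of the leaning cradle and lower it upside down over the peg of the drying stand in front of the lamp until it hangs fully home on the peg; do not drop it. Leave the spare cup, the bowl and the spatula where they are.

Things in the scene. Friction and masses are not known exactly. Their poses are not given: they have to be found in the camera images.
- lamp: Drying lamp, fixed: grey base 200 (x) x 190 (y) x 50 mm high. Origin at the centre of its underside; its front faces its own -y, where the stand is; its hinge runs along its x near the +y edge. A thin fixed aluminium gauge arm (110 x 14 x 8 mm) rises from the hinge line at its +x side (x = 116 mm), sloping 50 degrees above level towards the front.
- lamp_head (a joint): Angle of the lamp head (rad): 0 = folded flat on the base, growing as its front edge rises; 50 degrees = 0.873, in line with the gauge arm. The head is a white flat lid-like panel 200 (along the hinge) x 180 x 22 mm, 0.4 kg, on a stiff friction hinge: it stays where it is left; lifting it by the handle takes about 10 N.
- lamp_hinge (a point): Point on the hinge axis (axis along the lamp's x), at the middle of the lamp's width, 90 mm behind the lamp's origin (+y) and 55 mm up. Does not move with the head.
- lamp_handle (a point): Middle of the lamp head's handle, a black round bar 12 mm thick along the lamp's x, 100 mm clear between its posts, its centre 36 mm above the head's outer face, 25 mm in from the front edge. With the head folded it lies 160 mm in front of (-y) and 60 mm above the hinge axis; it turns with the head.
- cup: White cup, band of motifs, straight-sided, 58 mm outside diameter, 90 mm high, walls 4, bottom 6 mm thick (inside 50 wide, 84 deep), about 0.16 kg. Origin at the centre of its foot; z runs from foot to mouth. Its handle sticks out 26 mm along -x, 26 to 74 mm from the foot. Starts in the cradle, mouth down, foot up, axis 40 degrees from vertical, handle on the upper side.
- cradle: Plywood cradle, fixed, base 140 x 90 x 12 mm. Origin at the centre of its underside. A V-trough leaning 40 degrees from vertical holds the 48 mm of the cup nearest its mouth; the mouth rests on a stop plate on the +x side, the cup's foot points up and to the cradle's -x. The foot end of the cup is free all round.
- stand: Drying stand, fixed: wooden disc 100 mm in diameter, 15 mm thick, with an upright round peg 32 mm in diameter in its middle, top 105 mm above the table, chamfered. Origin at the centre of its underside. A cup fully home hangs with its inside bottom on the peg's flat top: foot 111 mm above the table, rim 6 mm above the disc.
- peg_top (a point): Centre of the top of the peg, 105 mm above the stand's origin.
- spare_cup: Bystander: a second cup of the same kind, standing upright on the table. Origin at the centre of its foot.
- bowl: Bystander: a blue ceramic bowl, 120 mm wide, 55 mm high. Origin at the centre of its underside.
- spatula: Bystander: a 180 mm spatula lying on the table. Origin at its middle, underside.
Things that resemble listed ones, but are neither listed nor needed, are in the scene too. What is shaped like the stand but red or yellow is not meant.

How it is judged:
By the outcome, as a careful person would: the job done as asked, in the order asked, and still so for the second after the job is handed in, with the robot touching nothing.
It also fails if it takes over 64 s, if anything falls off the work surface, if the arm or the gripper's body presses on something with over 40 N, if the wrist force passes 120 N, or if a joint passes its speed limit or range.

## Working session

There is one attempt and no reset: what is moved stays moved. The work goes in short steps, Python scripts to look and compute and a shell command to move; the robot and the scene stay as the last step left them, time stands still between calls to the robot, and variables do not carry over. Pictures are saved under pics/ and viewed, at most 10 in all, crops included, and the job is handed in when it is done.

```bash
mkdir -p pics; cat > h.py <<'E'
import cv2,numpy as np
from cell import sensors,vision,order
def shot(n,f):
    r=vision.read_camera(n); cv2.imwrite('pics/'+f,r['img']); return r
def cloud(r,T):
    z=r['range_z'];v,u=np.mgrid[:420,:560]
    P=np.stack([(u-r['cx'])/r['fx']*z,(v-r['cy'])/r['fy']*z,z],-1)
    return P@T[:3,:3].T+T[:3,3]
E
python3 - <<'E'
from h import *
for n in ['top','side']:
    r=shot(n,n+'0.png'); np.save(n+'0.npy',cloud(r,np.array(r['pose'])))
    print(n,np.round(r['pose'],2).tolist())
    for t in ['lamp','lamp_hinge','lamp_handle','cup','cradle','stand','peg_top','spare_cup','bowl','spatula']:
        print(t,[(np.round(d['location'],3).tolist(),round(d['conf'],2)) for d in vision.spot_point(t,n)][:4])
print(sensors.get_state())
E
```

```text
top [[-0.0, -0.98, 0.18, 0.39], [-1.0, -0.0, -0.01, -0.02], [0.01, -0.18, -0.98, 1.01], [0.0, 0.0, 0.0, 1.0]]
lamp []
lamp_hinge [([0.534, 0.302, 0.058], 0.59)]
lamp_handle [([0.538, 0.161, 0.149], 0.77)]
cup [([0.435, -0.301, 0.118], 0.73)]
cradle [([0.466, -0.288, -0.0], 0.71)]
stand [([0.664, -0.392, -0.001], 0.75), ([0.338, 0.183, 0.005], 0.72), ([0.403, 0.029, 0.003], 0.7), ([0.551, -0.005, -0.005], 0.67)]
peg_top [([0.337, 0.183, 0.104], 0.98), ([0.549, -0.004, 0.104], 0.88), ([0.405, 0.028, 0.105], 0.75), ([0.543, 0.162, 0.153], 0.72)]
spare_cup [([0.707, -0.244, -0.003], 0.73)]
bowl [([0.783, -0.069, -0.002], 0.83), ([0.438, -0.298, 0.117], 0.7)]
spatula [([0.312, -0.222, 0.001], 0.76)]
side [[0.93, -0.28, 0.25, 0.23], [-0.37, -0.68, 0.63, -0.79], [-0.01, -0.68, -0.74, 0.99], [0.0, 0.0, 0.0, 1.0]]
lamp [([0.537, 0.211, -0.001], 0.75), ([0.541, 0.165, 0.15], 0.19)]
lamp_hinge [([0.53, 0.303, 0.056], 0.9)]
lamp_handle []
cup [([0.441, -0.302, 0.115], 0.55)]
cradle [([0.464, -0.291, -0.003], 0.68), ([0.44, -0.302, 0.114], 0.47)]
stand [([0.405, 0.027, -0.005], 0.97), ([0.549, -0
[... 332 characters left out ...]

{'clock': 1.1, 'joints': array([ 1.31220001e+00,  1.15987932e-01,  1.44158944e+00, -7.73264841e-06,
        1.58401586e+00, -3.78060660e-02]), 'qvel': array([ 0.00200173, -0.00094579,  0.00029532,  0.00025124, -0.00238143,
       -0.00049832]), 'joint_efforts': array([-1.12457397e-03, -7.21025991e+01, -6.22755289e+01,  7.79876579e-02,
        1.84488570e-02,  2.48146250e-07]), 'tcp_pos': array([0.14784141, 0.65861423, 0.21866083]), 'ee_rot': array([ 1.10171081e-01,  9.93912639e-01, -8.60977132e-07,  3.78029362e-06]), 'contact_force': array([ 0.02774825, -0.32659054, -0.42067538]), 'torque': array([-0.01668033, -0.01436734, -0.0397328 ]), 'grip_force': 0.0, 'grip_width': 0.09310847827963868}
```

View pics/top0.png

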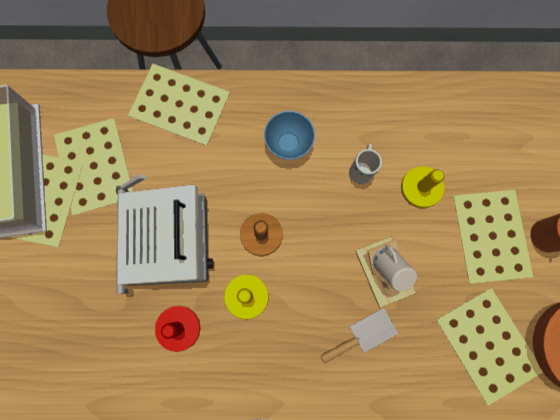

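View pics/side0.png

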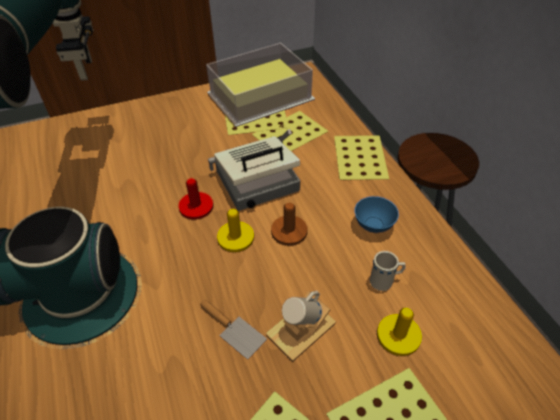

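The top view shows the lamp at px (160,235) with its front towards world −y. The brown stand is at (262,233), and the look-alikes are red (177,328) and yellow (247,297) and (424,186). The cup in the cradle is at (395,270), handle on the upper (+x) side. In the side view the head is at (258,160), already slightly raised. Next I refine these from depth.

```bash
python3 - <<'E'
import numpy as np,cv2
from scipy.optimize import least_squares
T=np.load('top0.npy');S=np.load('side0.npy');im=cv2.imread('pics/top0.png')
def box(P,x,y,z):
    q=P.reshape(-1,3);m=(q[:,0]>x[0])&(q[:,0]<x[1])&(q[:,1]>y[0])&(q[:,1]<y[1])&(q[:,2]>z[0])&(q[:,2]<z[1]);return q[m]
# handle bar: dark px in top
hsv=im.max(-1).reshape(-1)
q=T.reshape(-1,3)
for n,P,f in(('top',T,'top0'),('side',S,'side0')):
    I=cv2.imread(f'pics/{f}.png').max(-1)
    p=P[(I<60)];p=p[(abs(p[:,0]-.54)<.09)&(abs(p[:,1]-.16)<.05)&(p[:,2]>.13)]
    if len(p)>5:
        c=np.median(p,0);v=np.linalg.svd(p[:,:2]-p[:,:2].mean(0))[2][0];print(n,'bar',len(p),c.round(4),p.min(0).round(3),p.max(0).round(3),np.degrees(np.arctan2(v[1],v[0])))
    # panel plane (bright)
    I2=cv2.imread(f'pics/{f}.png').min(-1)
    p=P[I2>120];p=p[(abs(p[:,0]-.535)<.09)&(p[:,1]>.13)&(p[:,1]<.29)&(p[:,2]>.05)]
    c=np.median(p,0)
    for _ in range(5):
        nn=np.linalg.svd(p-p.mean(0),full_matrices=False)[2][2];d=abs((p-p.mean(0))@nn);p=p[d<max(.003,2*d.std())]
    nn*=np.sign(nn[2]);print(n,'panel n',nn.round(3),'tilt',np.degrees(np.arccos(nn[2])),'az',np.degrees(np.arctan2(nn[1],nn[0])),len(p))
    p=box(P,(.5,.6),(-.06,.05),(.098,.125));print('peg',len(p),np.median(p,0).round(4),p.min(0).round(3),p.max(0).round(3))
    d=box(P,(.48,.62),(-.08,.07),(.009,.02));print('disc',d.min(0).round(3),d.max(0).round(3))
# cup cylinder fit: both clouds
pts=np.vstack([box(T,(.36,.52),(-.37,-.23),(.065,.2)),box(S,(.36,.52),(-.37,-.23),(.065,.2))])
a=least_squares(lambda w:0,[0]) if 0 else None
def res(w):
    x,y,az=w[:3];t=np.radians(40);A=np.array([np.cos(az)*np.sin(t),np.sin(az)*np.sin(t),-np.cos(t)]) # foot->mouth
    d=pts-np.array([x,y,w[3]]);s=d@A;r=np.linalg.norm(d-np.outer(s,A),axis=1)
    # distance to capped cyl
    side=np.abs(r-.029)+np.maximum(-s,0);cap=np.abs(s)+np.maximum(r-.029,0)
    return np.minimum(side,cap)
best=min((least_squares(res,[.437,-.301,np.radians(g),.117],loss='soft_l1',f_scale=.002) for g in(10,25,40)),key=lambda r:r.cost)
w=best.x;print('cup foot',w[[0,1,3]].round(4),'az',np.degrees(w[2]),len(pts),np.median(res(w)))
p=box(T,(.38,.56),(-.38,-.2),(.008,.016));h=cv2.minAreaRect((p[:,:2]*1000).astype(np.float32));print('cradle base',h)
E
```

```text
top bar 311 [0.5393 0.1612 0.1555] [0.481 0.149 0.13 ] [0.599 0.169 0.16 ] -176.62541774774712
top panel n [-0.011  0.231  0.973] tilt 13.37353056709025 az 92.71546471961894 4759
peg 162 [ 0.5521 -0.005   0.104 ] [ 0.538 -0.019  0.098] [0.568 0.009 0.108]
disc [ 0.505 -0.054  0.01 ] [0.601 0.044 0.02 ]
side bar 147 [0.5345 0.1581 0.1533] [0.48  0.145 0.13 ] [0.595 0.168 0.159] -177.36048167099503
side panel n [-0.011  0.229  0.973] tilt 13.25132457608224 az 92.7705954361625 978
peg 84 [ 0.5498 -0.0116  0.1025] [ 0.537 -0.024  0.098] [0.565 0.004 0.107]
disc [ 0.501 -0.058  0.009] [0.602 0.042 0.02 ]
cup foot [ 0.4408 -0.3009  0.1154] az 21.72012169189169 2233 0.0010247423489965154
cradle base ((466.2677001953125, -290.15826416015625), (139.95497131347656, 90.24638366699219), 21.14036750793457)
```

```bash
python3 -m jog '[[[0.022,-0.028,0.003],1.3],[[0.022,-0.028,0.003],1.3],[[0.022,-0.028,0.003],1.3],[[0.022,-0.028,0.003],1.3],[[0.022,-0.028,0.003],1.3],[[0.022,-0.028,0.003],1.3],[[0.022,-0.028,0.003],1.3],[[0.022,-0.028,0.003],1.3],[[0.022,-0.028,0.003],1.3],[[0.022,-0.028,0.003],1.3],[[0.022,-0.028,0.003],1.3],[[0.022,-0.028,0.003],1.3]]' 0.06 30
```

```text
clock: 2.1
tcp_pos: [0.4125, 0.3211, 0.2551]
ee_rot: [-0.026, 1.0, 0.0, 0.0]
contact_force: [0.9, 0.2, -0.1]
grip_width: 0.0601
grip_force: 0.0
```

```bash
python3 -m jog '[[[0.021,-0.027,-0.005],0],[[0.021,-0.027,-0.005],0],[[0.021,-0.027,-0.005],0],[[0.021,-0.027,-0.005],0],[[0.021,-0.027,-0.01],0],[[0.021,-0.025,-0.01],0],[[0,0,0],0],[[0,0,0],0]]' 0.06 30
python3 - <<'E'
from h import *
from scipy.spatial.transform import Rotation as R
s=sensors.get_state();r=shot('wrist','w1.png')
M=np.eye(4);M[:3,:3]=R.from_quat(s['ee_rot']).as_matrix();M[:3,3]=s['tcp_pos'];W=cloud(r,M@np.array(r['hand_eye']))
print(s['tcp_pos'],[(d['location'],d['conf']) for d in vision.spot_point('lamp_handle','wrist')])
I=r['img'].max(-1);p=W[(I<70)&(r['range_z']>0)];p=p[(abs(p[:,0]-.54)<.045)&(abs(p[:,1]-.16)<.03)&(p[:,2]>.14)&(p[:,2]<.165)]
print(len(p),np.median(p,0),np.percentile(p,[2,98],axis=0))
E
```

```text
clock: 2.77
tcp_pos: [0.5382, 0.1614, 0.2139]
ee_rot: [-0.025, 1.0, -0.0, -0.001]
contact_force: [-0.4, 1.1, 0.3]
grip_width: 0.0599
grip_force: 0.0
[0.53821748 0.16144932 0.21390629] [([0.54, 0.1595, 0.1472], 0.61)]
2120 [0.53683395 0.16214556 0.15490549] [[0.49672695 0.15598841 0.15157553]
 [0.58305901 0.16843192 0.15680341]]
```

```bash
python3 -m jog '[[[0,0,-0.015],0],[[0,0,-0.015],0],[[0,0,-0.015],0],[[0,0,-0.015],0],[[0,0,-0.013],0],[[0,0,0],0],[[0,0,0],0]]' 0.06 30
python3 -m jog '[[[0,0,0],0],[[0,0,0],0],[[0,0,0],0],[[0,0,0],0],[[0,0,0],0],[[0,0,0],0],[[0,0,0],0],[[0,0,0],0]]' 0.0 30
```

```text
clock: 3.45
tcp_pos: [0.5373, 0.1627, 0.1406]
ee_rot: [-0.026, 1.0, -0.0, -0.001]
contact_force: [0.4, 0.3, 1.0]
grip_width: 0.06
grip_force: 0.0
clock: 4.12
tcp_pos: [0.5379, 0.1627, 0.1417]
ee_rot: [-0.026, 1.0, 0.0, 0.0]
contact_force: [0.5, 7.7, -0.2]
grip_width: 0.011
grip_force: 23.0
```

```bash
python3 -m jog '[[[-0.0003,0.0053,0.0074],0],[[-0.0003,0.0057,0.0072],0],[[-0.0003,0.006,0.0068],0],[[-0.0003,0.0064,0.0065],0],[[-0.0003,0.0067,0.0062],0],[[-0.0004,0.0071,0.0058],0],[[-0.0004,0.0074,0.0054],0],[[-0.0004,0.0076,0.005],0],[[-0.0004,0.0079,0.0046],0],[[-0.0004,0.0081,0.0042],0],[[-0.0004,0.0083,0.0037],0],[[-0.0004,0.0085,0.0033],0]]' 0.0 30
python3 -m jog '[[[0,0,0],0],[[0,0,0],0],[[0,0,0],0]]'
cat >> h.py <<'E'
def tilt():
    for n in ['top','side']:
        r=vision.read_camera(n);P=cloud(r,np.array(r['pose']))
        p=P[r['img'].min(-1)>100];p=p[(abs(p[:,0]-.535)<.085)&(p[:,1]>.16)&(p[:,1]<.30)&(p[:,2]>.07)&(p[:,2]<.26)]
        if len(p)<50: print(n,len(p));continue
        for _ in range(8):
            nn=np.linalg.svd(p-p.mean(0),full_matrices=False)[2][2];d=abs((p-p.mean(0))@nn);p=p[d<max(.003,2*d.std())]
        nn*=np.sign(nn[2]);print(n,'tilt',np.degrees(np.arccos(nn[2])),nn,len(p))
    print('handle',[(d['location'],d['conf']) for c in('top','side') for d in vision.spot_point('lamp_handle',c)])
E
python3 -c "
from h import *;tilt()"
```

```text
clock: 5.12
tcp_pos: [0.5343, 0.2464, 0.2097]
ee_rot: [-0.025, 1.0, -0.001, 0.001]
contact_force: [2.2, -13.2, 11.2]
grip_width: 0.0112
grip_force: 30.0
clock: 5.37
tcp_pos: [0.5344, 0.2478, 0.2101]
ee_rot: [-0.026, 1.0, 0.0, 0.002]
contact_force: [0.9, -1.3, 14.6]
grip_width: 0.011
grip_force: 30.0
top tilt 48.6754576712099 [-0.0350337   0.75016374  0.66032341] 596
side tilt 26.403246342652924 [ 0.02792847 -0.44380804  0.89568657] 259
handle [([0.5371, 0.2491, 0.218], 0.64), ([0.5513, -0.0028, -0.0039], 0.2), ([0.5361, 0.2492, 0.2142], 0.69)]
```

```bash
python3 -m jog '[[[0,0,0],0],[[0,0,0],0],[[0,0,0],0],[[0,0,0],0],[[0,0,0.02],0],[[0,0,0.03],0],[[0,0,0.04],0],[[0.0,-0.04,0.02],0],[[0,-0.04,0],0],[[0,-0.04,0],0],[[0,-0.04,0],0],[[0,-0.04,0],0]]' 0.04 30
python3 - <<'E'
from h import *;tilt()
r=shot('side','s2.png');P=cloud(r,np.array(r['pose']));np.save('s2.npy',P)
i=cv2.resize(r['img'][110:220,190:330],None,fx=5.5,fy=5.4,interpolation=cv2.INTER_CUBIC);cv2.imwrite('pics/s2c.png',i)
r=shot('top','t2.png');np.save('t2.npy',cloud(r,np.array(r['pose'])))
E
```

```text
clock: 6.57
tcp_pos: [0.5331, 0.0487, 0.3164]
ee_rot: [-0.026, 1.0, 0.0, 0.0]
contact_force: [0.7, -0.4, -0.6]
grip_width: 0.0399
grip_force: 0.0
top 0
side tilt 26.088785184745497 [ 0.0297164  -0.43875821  0.89811367] 219
handle [([0.539, 0.2508, 0.2175], 0.84)]
```

View pics/s2c.png

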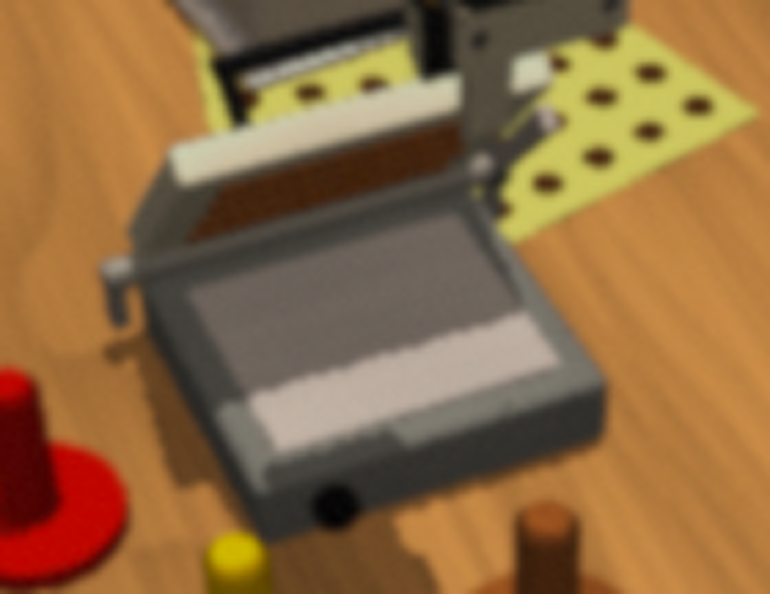

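The side crop shows the head raised, with its front edge at crop px (315,130). The arm partly hides it, so I'll measure again once the arm is out of view.

```bash
python3 -m jog '[[[-0.008,-0.0345,-0.004],1.85],[[-0.008,-0.0345,-0.004],1.85],[[-0.008,-0.0345,-0.004],1.85],[[-0.008,-0.0345,-0.004],1.85],[[-0.008,-0.0345,-0.004],1.85],[[-0.008,-0.0345,-0.01],1.85],[[-0.008,-0.0345,-0.01],1.85],[[-0.008,-0.0345,-0.01],1.85],[[-0.008,-0.0345,-0.01],1.85],[[-0.008,-0.0345,-0.01],1.85],[[0,0,0],0],[[0,0,0],0]]' 0.093 3
python3 - <<'E'
from h import *
r=shot('top','t3.png');P=cloud(r,np.array(r['pose']));np.save('t3.npy',P)
q=shot('side','s3.png');Q=cloud(q,np.array(q['pose']));np.save('s3.npy',Q)
print('handle',[(d['location'],d['conf']) for c in('top','side') for d in vision.spot_point('lamp_handle',c)])
print('hinge',[(d['location'],d['conf']) for c in('top','side') for d in vision.spot_point('lamp_hinge',c)])
c3,s3=np.cos(np.radians(2.8)),np.sin(np.radians(2.8))
for n,A,I in(('t',P,r['img']),('s',Q,q['img'])):
    d=A-np.array([.532,.3027,.055]);L=np.stack([d[...,0]*c3+d[...,1]*s3,-d[...,0]*s3+d[...,1]*c3,d[...,2]],-1)
    a=np.degrees(np.arctan2(L[...,2],-L[...,1]));rad=np.hypot(L[...,1],L[...,2])
    m=(abs(L[...,0])<.09)&(rad<.25)&(L[...,2]>.03)&(A[...,2]>0)
    p=L[m];print(n,len(p))
    for lo in np.arange(-.16,.02,.01):
        k=p[(p[:,1]>=lo)&(p[:,1]<lo+.01)]
        if len(k)>4: print(round(lo+.005,3),len(k),np.percentile(k[:,2],[5,50,95]).round(3))
    g=L[(abs(L[...,0]-.116)<.01)&(rad<.13)&(L[...,2]>.02)]
    if len(g)>4:print('gauge',len(g),np.degrees(np.arctan2(g[:,2],-g[:,1])).round(0)[:40])
cv2.imwrite('pics/s3c.png',cv2.resize(q['img'][110:220,190:330],None,fx=5.5,fy=5.4,interpolation=cv2.INTER_CUBIC))
E
```

```text
clock: 7.87
tcp_pos: [0.4536, -0.2948, 0.2453]
ee_rot: [-0.186, 0.983, 0.001, -0.001]
contact_force: [0.6, 0.6, 0.7]
grip_width: 0.093
grip_force: 0.0
handle [([0.5365, 0.2469, 0.2167], 0.82)]
hinge [([0.532, 0.3026, 0.0571], 0.8), ([0.441, -0.3004, 0.1176], 0.36)]
t 4302
-0.115 284 [0.142 0.146 0.149]
-0.105 595 [0.148 0.152 0.156]
-0.095 406 [0.147 0.153 0.156]
-0.085 331 [0.135 0.141 0.146]
-0.075 351 [0.124 0.131 0.152]
-0.065 449 [0.111 0.12  0.165]
-0.055 587 [0.1   0.165 0.169]
-0.045 272 [0.088 0.093 0.099]
-0.035 96 [0.076 0.083 0.09 ]
-0.025 64 [0.063 0.068 0.075]
-0.015 149 [0.05  0.054 0.061]
-0.005 229 [0.04  0.044 0.053]
0.005 160 [0.03  0.036 0.041]
gauge 87 [54. 54. 52. 51. 55. 54. 55. 53. 52. 51. 50. 48. 55. 55. 55. 55. 54. 53.
 51. 56. 55. 56. 55. 54. 54. 53. 57. 56. 55. 55. 55. 55. 55. 53. 58. 56.
 57. 56. 56. 55.]
s 0
```

View pics/s3c.png

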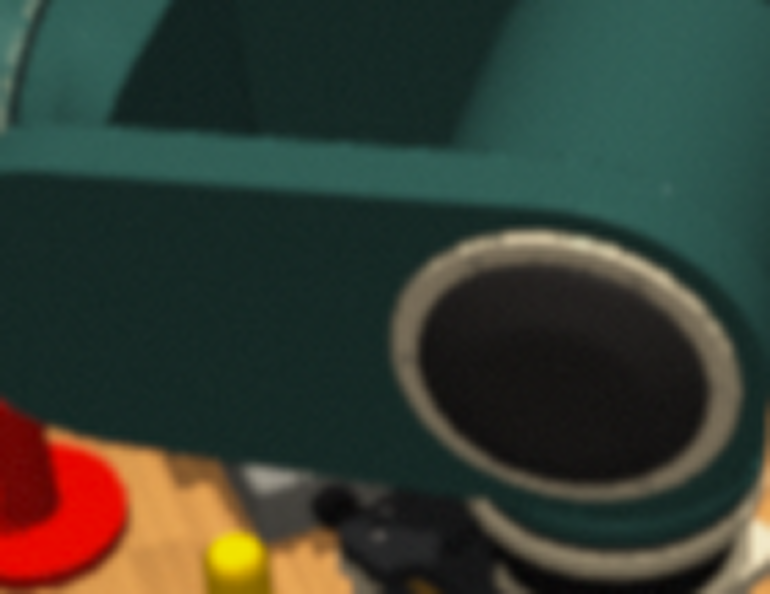

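The arm hides the lamp in the side view. The top depth gives about 50.5°, so I'll fit the panel and gauge arm properly.

```bash
python3 - <<'E'
import numpy as np
P=np.load('t3.npy');P0=np.load('top0.npy')
c3,s3=np.cos(np.radians(2.8)),np.sin(np.radians(2.8))
def loc(A):
    d=A-np.array([.532,.3027,.055]);return np.stack([d[...,0]*c3+d[...,1]*s3,-d[...,0]*s3+d[...,1]*c3,d[...,2]],-1).reshape(-1,3)
L=loc(P)
def fit(p,tol):
    for _ in range(15):
        m=p.mean(0);V=np.linalg.svd(p-m,full_matrices=False)[2];d=abs((p-m)@V[2]);
        if d.max()<tol:break
        p=p[d<max(tol,2*d.std())]
    return V,m,len(p)
for t in(48,50,52):
    n=np.array([np.sin(np.radians(t)),np.cos(np.radians(t))]);k=L[:,1:]@n
    p=L[(abs(L[:,0])<.095)&(k>.012)&(k<.03)&(L[:,2]>.05)&(L[:,1]<0)&(L[:,1]>-.088)]
    V,m,N=fit(p,.003);v=V[2]*np.sign(V[2][2]);print(t,N,v.round(3),np.degrees(np.arctan2(v[1],v[2])),'off',m@v)
g=loc(P);g=g[(abs(g[:,0]-.116)<.012)&(g[:,2]>.015)&(g[:,2]<.11)&(g[:,1]>-.1)&(g[:,1]<.02)]
for nm,g in(('t3',loc(P)),('t0',loc(P0))):
    g=g[(abs(g[:,0]-.116)<.009)&(g[:,2]>.02)&(g[:,2]<.12)&(g[:,1]>-.1)&(g[:,1]<.02)]
    V,m,N=fit(g,.004);v=V[0];print('gauge',nm,N,np.degrees(np.arctan2(v[2],-v[1])),np.polyfit(-g[:,1],g[:,2],1))
E
```

```text
48 1114 [-0.001  0.759  0.651] 49.3752203007017 off 0.026350251671323644
50 1822 [-0.001  0.764  0.645] 49.82994077672535 off 0.02580545182459909
52 1822 [-0.001  0.764  0.645] 49.82994077672535 off 0.02580545182459909
gauge t3 82 -130.50824081372343 [1.11655888 0.01474078]
gauge t0 140 48.42933268860184 [1.04516339 0.0129346 ]
```

The head is at 49.8°. Next I descend to the cup.

```bash
python3 -m jog '[[[-0.001,-0.0015,-0.03],0],[[0,0,-0.03],0],[[0,0,-0.03],0],[[0,0,-0.025],0],[[0,0,-0.02],0],[[0,0,-0.015],0],[[0,0,-0.010],0],[[0,0,0],0],[[0,0,0],0]]' 0.093 3
python3 -c "
from h import *
r=shot('wrist','w2.png')"
```

```text
clock: 8.92
tcp_pos: [0.4528, -0.2959, 0.0869]
ee_rot: [-0.186, 0.982, -0.0, 0.0]
contact_force: [-0.3, 0.2, 0.3]
grip_width: 0.0931
grip_force: 0.0
```

View pics/w2.png

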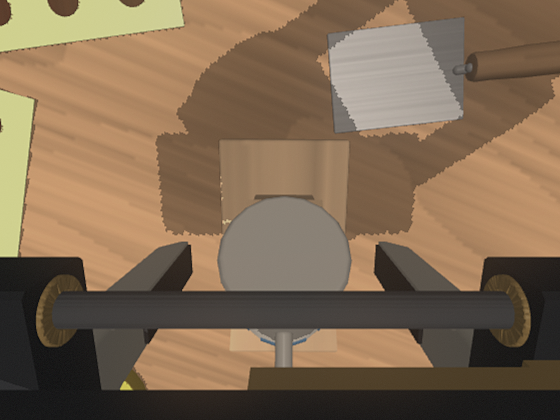

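The wrist view shows the cup foot centred between the fingers (foot circle at px (285,262), handle at (285,350)).

```bash
python3 -m jog '[[[0,0,-0.003],0],[[0,0,-0.003],0],[[0,0,0],0]]' 0.093 12
python3 -m jog '[[[0,0,0],0],[[0,0,0],0],[[0,0,0],0],[[0,0,0],0],[[0,0,0],0],[[0,0,0],0],[[0,0,0],0],[[0,0,0],0]]' 0.04 12
python3 -m jog '[[[-0.003,-0.0012,0.0038],0],[[-0.006,-0.0024,0.0077],0],[[-0.006,-0.0024,0.0077],0],[[-0.006,-0.0024,0.0077],0],[[-0.006,-0.0024,0.0077],0],[[-0.006,-0.0024,0.0077],0],[[-0.006,-0.0024,0.0077],0],[[0,0,0.02],0],[[0,0,0.02],0],[[0,0,0.02],0],[[0,0,0.02],0],[[0,0,0],0]]' 0.04 12
cat >> h.py <<'E'
from scipy.spatial.transform import Rotation as R
from scipy.optimize import least_squares
def cupfit():
    "cup foot centre + tilt from clouds near the gripper"
    s=sensors.get_state();t=s['tcp_pos'];M=R.from_quat(s['ee_rot']).as_matrix();out=[]
    for n in['top','side','wrist']:
        r=vision.read_camera(n);T=np.array(r['pose']) if n!='wrist' else None
        if T is None:
            T=np.eye(4);T[:3,:3]=M;T[:3,3]=t;T=T@np.array(r['hand_eye'])
        p=cloud(r,T)[(r['range_z']>0)];p=(p-t)@M
        p=p[(abs(p[:,1])<.0285)&(abs(p[:,0])<.09)&(p[:,2]>-.06)&(p[:,2]<.09)]
        print(n,len(p),end=' ');out.append(p[::max(1,len(p)//1500)])
    p=np.vstack(out)
    def res(w):
        A=np.array([np.sin(w[2]),0,np.cos(w[2])]);d=p-[w[0],w[3],w[1]];a=d@A;q=np.linalg.norm(d-np.outer(a,A),axis=1)
        return np.minimum(abs(q-.029)+np.maximum(-a,0)+np.maximum(a-.09,0),abs(a)+np.maximum(q-.029,0))
    b=min((least_squares(res,[0,-.039,g,0],loss='soft_l1',f_scale=.001) for g in np.radians([-50,-35,-20,-5,5,20,35,50])),key=lambda b:b.cost)
    w=b.x;print('foot in tool',w[[0,3,1]].round(4),'tilt',np.degrees(w[2]).round(1),'med',np.median(res(w)).round(4),'foot world',(M@w[[0,3,1]]+t).round(4),'A',(M@[np.sin(w[2]),0,np.cos(w[2])]).round(3))
E
python3 - <<'E'
from h import *
cupfit();shot('wrist','w3.png')
print([(d['location'],d['conf']) for c in('top','side') for d in vision.spot_point('cup',c)])
E
```

```text
clock: 9.22
tcp_pos: [0.4525, -0.2962, 0.0803]
ee_rot: [-0.186, 0.983, -0.0, 0.0]
contact_force: [0.5, 0.2, 0.6]
grip_width: 0.0931
grip_force: 0.0
clock: 9.88
tcp_pos: [0.4524, -0.2958, 0.0805]
ee_rot: [-0.186, 0.983, 0.0, -0.0]
contact_force: [-3.1, 4.6, 3.4]
grip_width: 0.0589
grip_force: 12.0
clock: 10.88
tcp_pos: [0.4139, -0.3128, 0.215]
ee_rot: [-0.186, 0.983, -0.002, 0.002]
contact_force: [-0.2, 0.4, -1.2]
grip_width: 0.0587
grip_force: 12.0
top 647 side 458 wrist 12306 foot in tool [ 0.0121 -0.0011 -0.0348] tilt -39.8 med 0.0007 foot world [ 0.4029 -0.3181  0.2497] A [ 0.599  0.231 -0.766]
[([0.704, -0.2419, -0.0025], 0.45), ([0.4009, -0.3177, 0.2481], 0.89)]
```

View pics/w3.png

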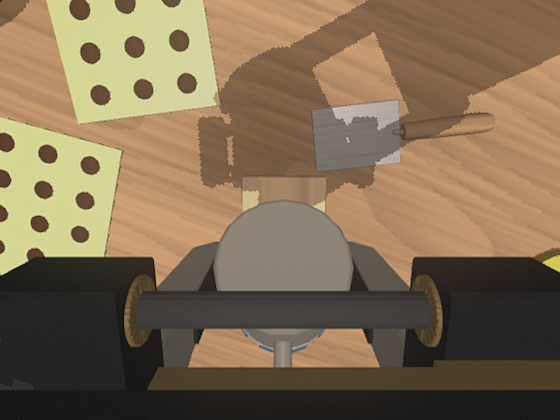

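The cup is held with the 40° tilt unchanged. I'll lower the grip force in steps so it can swing upright, checking that it doesn't slip.

```bash
python3 -m jog '[[[0,0,0],0],[[0,0,0],0],[[0,0,0],0]]' 0.04 6
python3 -c "
from h import *
cupfit()"
python3 -m jog '[[[0,0,0],0],[[0,0,0],0]]' 0.04 4.5
python3 -c "
from h import *
cupfit()"
```

```text
clock: 11.43
tcp_pos: [0.4135, -0.3117, 0.21]
ee_rot: [-0.186, 0.983, 0.0, -0.0]
contact_force: [0.0, -0.9, -1.5]
grip_width: 0.0589
grip_force: 6.0
top 632 side 460 wrist 12225 foot in tool [ 0.0123 -0.001  -0.0349] tilt -39.8 med 0.0006 foot world [ 0.4024 -0.3171  0.2449] A [ 0.596  0.235 -0.768]
clock: 11.75
tcp_pos: [0.4135, -0.3117, 0.2103]
ee_rot: [-0.186, 0.983, 0.0, -0.0]
contact_force: [0.1, 0.7, -1.8]
grip_width: 0.0589
grip_force: 4.5
top 630 side 458 wrist 12203 foot in tool [ 0.0122 -0.0011 -0.035 ] tilt -39.6 med 0.0006 foot world [ 0.4026 -0.3172  0.2454] A [ 0.594  0.233 -0.77 ]
```

It doesn't swing on its own. I'll slip the tilted mouth partly over the peg and use the peg's side to push it upright, as the cup can turn about the line between the pads.

```bash
python3 -m jog '[[[0.004,0.012,0.005],0],[[0.008,0.024,0.01],0],[[0.008,0.024,0.005],0],[[0.008,0.024,0],0],[[0.008,0.024,0],0],[[0.008,0.024,0],0],[[0.008,0.024,0],0],[[0.008,0.024,0],0],[[0.008,0.024,0],0],[[0.008,0.024,0],0],[[0.008,0.024,0],0],[[0.008,0.024,0],0]]' 0.04 10
python3 -m jog '[[[0.004,0.012,0],0],[[0.0,0,0],0],[[0,0,0],0]]'
python3 - <<'E'
from h import *
cupfit();shot('side','s4.png')
print([(d['location'],d['conf']) for c in('top','side','wrist') for d in vision.spot_point('peg_top',c)])
E
```

```text
clock: 12.9
tcp_pos: [0.5056, -0.0339, 0.2309]
ee_rot: [-0.186, 0.983, -0.0, 0.0]
contact_force: [0.6, -0.3, -2.3]
grip_width: 0.0592
grip_force: 10.0
clock: 13.15
tcp_pos: [0.5095, -0.0233, 0.2305]
ee_rot: [-0.187, 0.982, -0.0, -0.0]
contact_force: [0.4, -0.1, -1.4]
grip_width: 0.0589
grip_force: 10.0
top 109 side 502 wrist 12269 foot in tool [ 0.0132 -0.0014 -0.0342] tilt -39.7 med 0.0005 foot world [ 0.4977 -0.0295  0.2646] A [ 0.594  0.234 -0.769]
[([0.667, -0.3911, 0.1049], 0.87), ([0.4052, 0.0283, 0.1034], 0.79), ([0.3405, 0.1852, 0.1045], 0.6), ([0.6702, -0.3903, 0.1067], 0.97), ([0.5533, -0.0065, 0.1062], 0.94), ([0.4104, 0.0273, 0.1086], 0.61), ([0.3408, 0.1807, 0.1018], 0.61), ([0.4139, 0.0278, 0.1029], 0.83)]
```

```bash
python3 -m jog '[[[0,0,-0.02],0],[[0,0,-0.02],0],[[0,0,-0.015],0],[[0,0,-0.012],0],[[0,0,-0.01],0],[[0,0,-0.01],0],[[0,0,-0.008],0],[[0,0,-0.008],0],[[0,0,0],0]]' 0.04 8
python3 - <<'E'
from h import *
cupfit();r=shot('side','s5.png');cv2.imwrite('pics/s5c.png',cv2.resize(r['img'][120:260,210:370],None,fx=4.2,fy=4.2))
E
```

```text
clock: 14.25
tcp_pos: [0.5091, -0.0237, 0.1259]
ee_rot: [-0.186, 0.983, 0.0, -0.001]
contact_force: [-0.5, 0.3, -1.8]
grip_width: 0.0587
grip_force: 8.0
top 60 side 452 wrist 12262 foot in tool [ 0.0132 -0.001  -0.0342] tilt -39.6 med 0.0005 foot world [ 0.4973 -0.0294  0.1601] A [ 0.593  0.233 -0.771]
```

View pics/s5c.png

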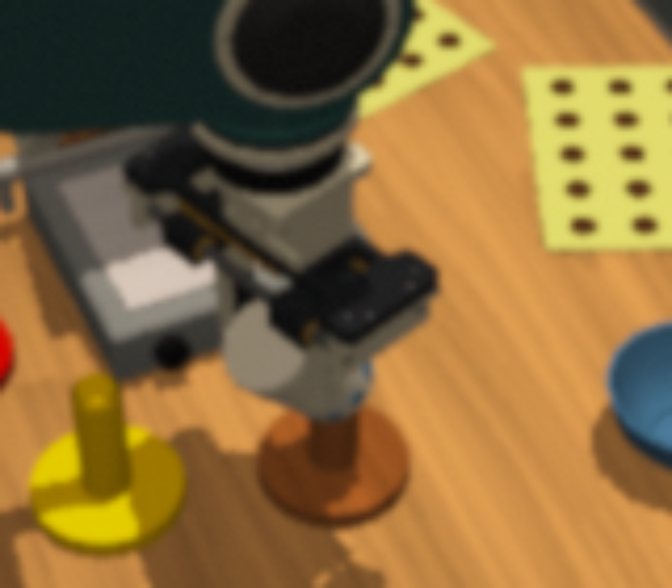

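The side crop shows the peg inside the tilted mouth (px (335,410)), with no contact force. Now I'll push along the tilt direction.

```bash
python3 -m jog '[[[0.0047,0.0018,0],0],[[0.0047,0.0018,0],0],[[0.0047,0.0018,0],0],[[0.0047,0.0018,0],0],[[0.0047,0.0018,0],0],[[0.0047,0.0018,0],0],[[0.0047,0.0018,0],0],[[0.0047,0.0018,0],0],[[0,0,0],0]]' 0.04 6
python3 - <<'E'
from h import *
cupfit()
E
```

```text
clock: 15.2
tcp_pos: [0.5478, -0.009, 0.1272]
ee_rot: [-0.186, 0.983, 0.0, -0.0]
contact_force: [0.0, 0.4, -1.7]
grip_width: 0.0591
grip_force: 6.0
top 100 side 596 wrist 11104 foot in tool [ 0.0048 -0.0013 -0.0378] tilt -11.9 med 0.0006 foot world [ 0.5438 -0.012   0.165 ] A [ 0.192  0.075 -0.979]
```

```bash
python3 -m jog '[[[0.0047,0.0018,0],0],[[0.0047,0.0018,0],0],[[0.0037,0.0014,0],0],[[0,0,0],0]]' 0.04 6
python3 - <<'E'
from h import *
cupfit()
E
```

```text
clock: 15.68
tcp_pos: [0.5609, -0.0041, 0.1273]
ee_rot: [-0.186, 0.983, 0.0, 0.0]
contact_force: [-0.4, -0.2, -1.0]
grip_width: 0.0589
grip_force: 6.0
top 214 side 648 wrist 12408 foot in tool [ 0.001  -0.0011 -0.0376] tilt -1.4 med 0.0005 foot world [ 0.5603 -0.0055  0.1649] A [ 0.023  0.009 -1.   ]
```

```bash
python3 -m jog '[[[-0.004,-0.0005,0],0],[[-0.004,-0.0005,0],0],[[0,0,0],0],[[0,0,-0.01],0],[[0,0,-0.01],0],[[0,0,-0.01],0],[[0,0,-0.01],0],[[0,0,-0.006],0],[[0,0,-0.004],0],[[0,0,0],0],[[0,0,0],0]]' 0.04 8
python3 - <<'E'
from h import *
cupfit()
E
```

```text
clock: 16.75
tcp_pos: [0.5523, -0.0053, 0.0773]
ee_rot: [-0.186, 0.983, 0.0, -0.0]
contact_force: [-0.8, -0.2, -0.9]
grip_width: 0.059
grip_force: 8.0
top 729 side 1197 wrist 21301 foot in tool [ 0.0004 -0.0003 -0.007 ] tilt 50.4 med 0.014 foot world [ 0.552  -0.0057  0.0843] A [-0.717 -0.282 -0.637]
```

```bash
python3 -m jog '[[[0,0,-0.001],0],[[0,0,-0.001],0],[[0,0,-0.001],0],[[0,0,0],0],[[0,0,0],0]]'
python3 -m jog '[[[0,0,-0.001],0],[[0,0,0],0],[[0,0,0],0]]'
python3 -m jog '[[[0,0,-0.001],0],[[0,0,0],0],[[0,0,0],0]]'
```

```text
clock: 17.32
tcp_pos: [0.5522, -0.0053, 0.0743]
ee_rot: [-0.186, 0.983, 0.0, -0.0]
contact_force: [-0.2, 0.6, -1.8]
grip_width: 0.0593
grip_force: 8.0
clock: 17.57
tcp_pos: [0.5522, -0.0053, 0.0733]
ee_rot: [-0.186, 0.983, 0.0, -0.0]
contact_force: [-0.2, 0.3, -1.4]
grip_width: 0.0589
grip_force: 8.0
clock: 17.82
tcp_pos: [0.5524, -0.0054, 0.0727]
ee_rot: [-0.186, 0.983, -0.0, 0.0]
contact_force: [-1.8, 0.3, 3.3]
grip_width: 0.0586
grip_force: 8.0
```

The cup made contact at the expected height, so it is home. I'll release it and retreat upwards.

```bash
python3 -m jog '[[[0,0,0],0],[[0,0,0],0],[[0,0,0],0],[[0,0,0],0]]' 0.04 3
python3 -m jog '[[[0,0,0],0],[[0,0,0],0],[[0,0,0],0],[[0,0,0],0],[[0,0,0],0],[[0,0,0],0],[[0,0,0.01],0],[[0,0,0.02],0],[[0,0,0.03],0],[[0,0,0.04],0],[[0,0,0.04],0],[[0,0,0.04],0]]' 0.085 3
python3 -m jog '[[[-0.02,-0.03,0.02],0],[[-0.02,-0.035,0],0],[[-0.02,-0.035,0],0],[[-0.02,-0.035,0],0],[[-0.02,-0.035,0],0],[[-0.02,-0.035,0],0],[[-0.01,-0.035,0],0],[[0,-0.035,0],0],[[0,-0.035,0],0],[[0,0,0],0],[[0,0,0],0]]'
python3 - <<'E'
from h import *
r=shot('side','s6.png');P=cloud(r,np.array(r['pose']));t=shot('top','t6.png');Q=cloud(t,np.array(t['pose']))
for p in(P,Q):
    k=p[(abs(p[...,0]-.552)<.06)&(abs(p[...,1]+.006)<.06)&(p[...,2]>.105)&(p[...,2]<.13)]
    if len(k)>20:
        n=np.linalg.svd(k-k.mean(0),full_matrices=False)[2][2];print(len(k),k.mean(0).round(4),np.percentile(k[:,2],[5,50,95]).round(4),n.round(3))
for x in['cup','spare_cup','bowl','spatula','lamp_handle']:print(x,[(d['location'],d['conf']) for c in('top','side') for d in vision.spot_point(x,c)])
a=r['img'][90:300,180:420];cv2.imwrite('pics/s6c.png',cv2.resize(a,None,fx=2.8,fy=2.8))
c3,s3=np.cos(np.radians(2.8)),np.sin(np.radians(2.8))
d=Q-np.array([.532,.3027,.055]);L=np.stack([d[...,0]*c3+d[...,1]*s3,-d[...,0]*s3+d[...,1]*c3,d[...,2]],-1).reshape(-1,3)
k=L[:,1:]@[np.sin(np.radians(50)),np.cos(np.radians(50))]
p=L[(abs(L[:,0])<.095)&(k>.012)&(k<.03)&(L[:,2]>.05)&(L[:,1]<0)&(L[:,1]>-.088)]
for _ in range(10):
    v=np.linalg.svd(p-p.mean(0),full_matrices=False)[2][2];e=abs((p-p.mean(0))@v);p=p[e<max(.003,2*e.std())]
print('head',np.degrees(np.arctan(v[1]/v[2])))
E
```

```text
clock: 18.15
tcp_pos: [0.5523, -0.0054, 0.0725]
ee_rot: [-0.186, 0.983, -0.0, 0.0]
contact_force: [-1.5, -0.7, 3.2]
grip_width: 0.059
grip_force: 3.0
clock: 19.15
tcp_pos: [0.5517, -0.0053, 0.2551]
ee_rot: [-0.186, 0.983, -0.0, 0.0]
contact_force: [0.5, 0.4, 0.1]
grip_width: 0.0848
grip_force: 0.0
clock: 20.07
tcp_pos: [0.4217, -0.3165, 0.2726]
ee_rot: [-0.185, 0.983, 0.0, -0.0]
contact_force: [-0.0, 0.6, -0.6]
grip_width: 0.0851
grip_force: 0.0
571 [ 0.5514 -0.006   0.1109] [0.1081 0.1109 0.1136] [-0.009 -0.     1.   ]
cup [([0.5507, -0.005, -0.0035], 0.72), ([0.5505, -0.0035, 0.1138], 0.57)]
spare_cup [([0.7043, -0.2433, -0.0023], 0.89), ([0.3119, -0.2205, 0.0007], 0.43)]
bowl [([0.7799, -0.0688, -0.0011], 0.58), ([0.4642, -0.2883, -0.0021], 0.44), ([0.7784, -0.0722, 0.002], 0.89)]
spatula [([0.3089, -0.2222, 0.0018], 0.8), ([0.3133, -0.2236, 0.0003], 0.95)]
lamp_handle [([0.5371, 0.2482, 0.2177], 0.95)]
head 49.8515288366531
```

View pics/s6c.png

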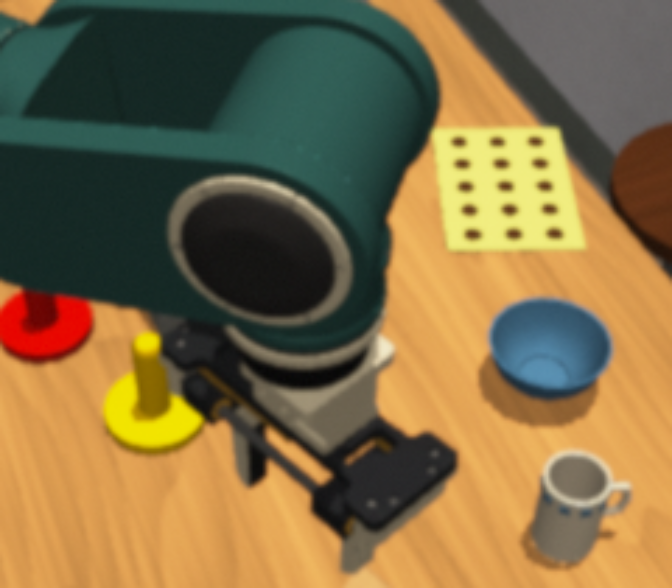

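The arm blocks the side view. The top depth shows the cup foot level at z = 0.111 and centred on the peg, the head at 49.9° and the bystanders unmoved. The arm is clear, so I'm handing the job in.

```bash
python3 -c "
from h import *
print(order.finish_job())"
```

```text
the job is handed in; nothing more can be done
None
```

The job is handed in at about 20 s on the clock: by depth measurement the lamp head stands at 49.9° and the cup hangs upside down, fully home on the brown peg, with the spare cup, bowl and spatula where they were.

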